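Lid back on the kawali, dried tools into their block

ROBOT

A 6-joint arm with a two-finger parallel gripper is mounted at the origin on the work surface. World frame = base frame: x ahead of the robot, y to its left, z up, the work surface at z = 0. Lengths are in m, angles in rad, forces in N, time in s.
With the tool pointing down it reaches from about 0.3 to 0.875 m from the base axis. Payload 6.4 kg.
Tool frame: the origin (TCP) lies at the very end of the fingers, on their centre line; the grasp point (between the pads) lies behind it (bot.pinch_z is the z of the grasp point in the tool frame, in m); z points along the fingers, y is the line along which they close (so a half turn about z gives the same grasp; the last joint's range is limited). The gripper opens to 85 mm and grips with 20 to 120 N. Pads are 22 mm wide; open, the fingers measure 114 mm over their backs; the gripper's body (76 mm by 85 mm) begins 54 mm behind the grasp point. The pads swing forward as they close: fully open they stand 13 mm farther back than shut.
Start: joints at [0.97, 0.181, 1.607, -0, 1.354, -0.206], TCP at [0.221, 0.531, 0.231] pointing down, gripper open.
Joint ranges: [-2.99, 2.99], [-0.89, 2.07], [0.3, 2.58], [-1.14, 4.28], [0, 2.63], [-3.12, 3.12]. Speed limits (rad/s): [2.57, 2.57, 3.01, 3.14, 3.14, 3.14].

INTERFACE

Orientations are given as [roll, pitch, yaw] about the fixed x, y, z axes, in that order (R = Rz(yaw) Ry(pitch) Rx(roll)).
In Python, from rig import bot gives the robot as it stands.
- The arm moves only by the tool drive_tool, never from a script. Its argument "deltas" is a list that holds one entry, the list of rows, each a list of 7 numbers: the turn, a rotation vector about the tool's x, y, z scaled (see below), then the shift along the tool's x, y, z scaled (see below), then the opening, from -1 (shut) to 1 (fully open), so that 0 is half open. A call has 1 to 10 rows; each row is the pose to reach, as a shift and turn from the pose commanded when the call began, along the tool's axes at that moment, turning the shorter way round; what a row does not reach only later rows make up. The controller multiplies each number of a shift by 50 cm and each number of a turn by 180 degrees. A row lasts 1/12 s, in which the tool goes at most 41.7 mm and 7.16 degrees, less where a joint would pass 70% of its speed; a pose out of reach is approached as far as the arm can. A call with a number of a shift or a turn outside -1 to 1 is refused whole. A call with a gripper value outside its range is refused whole. The fingers move at their own pace and stop on an object; "newtons" is the grip in N (left out, the last holds). Time passes only in rows, so rows that repeat a pose let the fingers close. It gives the time, the measured TCP pose, the force, the opening and the grip force at its end, in the units of the state.
- bot.sense(): the state, without advancing time (a new reading comes with each control period).
- bot.get_image(name): name is "scene" or "top" or "wrist"; returns a dict with "color" (480x640x3 uint8, red, green, blue), "fovy" (degrees; the focal length in pixels is half the picture's height over the tangent of half this angle, whatever the lens; pixels are square), "cx", "cy" (the principal point, pixels), "k1" (the pictures are not rectified: a ray, as slopes to the right and down, at radius r is drawn at 1 + k1 r^2 times it, then the intrinsics apply), "eye" and "rotation" of the camera in the world. Camera axes: x right, y down, z forward; pixel columns grow to the right and rows downward; lengths in m; the calibration is good to about 2 mm. A picture is of the moment at which its call begins. There is no depth.
- bot.job_done(): hands the job in; it is judged then, once.
The state is a dict: "clock": time; "joint_pos": joint angles; "qd": joint speeds; "joint_torque": joint torques, N m; "position": TCP position; "tcp_rot": TCP orientation; "wrist_force": force on the tool from outside, world axes, zero at the start; "moment": the same for the moment, N m; "opening": opening from 0.0 (shut) to 1.0 (fully open); "finger_force": force on a finger pad.
Only numpy, scipy, OpenCV 4.12 (cv2) and the standard library are available. Lean on these libraries where they do the work, as an engineer would, in place of code of your own. Each camera call takes 0.05 s, during which the arm holds its last target. There are 200 camera calls.

TASK

The washed wooden tools have dried: first put the glass lid that was left lying on the tool block back on the kawali, properly seated on its rim, then lift every tool off its peg and stand it upright, foot down, fully home in a bore of the block. Leave the other things on the counter where they are.

Things in the scene. Friction and masses are not known exactly. Their poses are not given: they have to be found in the camera images.
- kawali: Heavy aluminium kawali, fixed on the counter: round, flaring, mouth 218 mm across outside, 208 mm inside, rim 75 mm above the counter, loop handles at its own +y and -y sides (273 mm over the handles). Origin: centre of its underside, z up.
- lid: Glass lid, steel edge band and knob, 0.42 kg. Flange 226 mm across, 6 mm thick, that rests on the kawali's rim; below it a plug 188 mm across, 12 mm deep, that enters the mouth (10 mm play all round). Glass rises to 20 mm above the origin over the middle 110 mm. Origin: centre of the flange's underside, z up. Starts loose on top of the tool block, plug down, covering the bores.
- lid_knob (a point): Middle of the lid's round knob, 48 mm above the lid's origin; the knob is 34 mm across and reaches from 34 to 62 mm above the origin; free space below it down to 20 mm.
- block: Loose light-wood tool block, 240 mm (own x) by 120 mm (own y) by 80 mm high, 2.2 kg, with four round bores in a row along its own x. Origin: centre of its underside, z up. It can be shoved about.
- rack: Fixed dark-wood rack: board 310 mm long (own y), 18 thick, 169 to 205 mm above the counter, on a central post with a foot behind (own +x). Four 8 mm steel pegs reach 62 mm out from the board's front to own -x, at own y -112.5, -37.5, 37.5, 112.5 mm, straight part's top 195 mm up; the outer 10 mm bends up, tip 9 mm higher. Origin: on the counter below the middle of the board's front face.
- bore0 (a point): Centre of the mouth of bore 0 in the block's top face; bores are 27 mm across, 65 mm deep (floor 15 mm above the block's underside), chamfered 3 mm, 56 mm apart; bore 0 lies at the block's own -x end.
- bore1 (a point): Centre of the mouth of bore 1 in the block's top face; bores are 27 mm across, 65 mm deep (floor 15 mm above the block's underside), chamfered 3 mm, 56 mm apart; bore 0 lies at the block's own -x end.
- bore2 (a point): Centre of the mouth of bore 2 in the block's top face; bores are 27 mm across, 65 mm deep (floor 15 mm above the block's underside), chamfered 3 mm, 56 mm apart; bore 0 lies at the block's own -x end.
- bore3 (a point): Centre of the mouth of bore 3 in the block's top face; bores are 27 mm across, 65 mm deep (floor 15 mm above the block's underside), chamfered 3 mm, 56 mm apart; bore 0 lies at the block's own -x end.
- muddler: Wooden muddler (two dark grooves), 70 g; not always there. Hangs on a peg by its eye. Origin: centre of the foot, own z up the tool, own x along the peg. Above the eye a solid grip head 34 mm high, 28 wide (own y), 14 thick (own x). Below, the eye, 18 mm wide, 32 high, open along own x: on the peg it can rise 24 mm, and must rise 10 to pass the tip; then a round shaft, 21 mm thick, to the foot.
- pestle: Wooden pestle (one dark groove), 70 g; not always there. Hangs on a peg by its eye. Origin: centre of the foot, own z up the tool, own x along the peg. Above the eye a solid grip head 34 mm high, 28 wide (own y), 14 thick (own x). Below, the eye, 18 mm wide, 32 high, open along own x: on the peg it can rise 24 mm, and must rise 10 to pass the tip; then a round shaft, 21 mm thick, to the foot.
- spurtle: Wooden spurtle (no groove), 70 g; not always there. Hangs on a peg by its eye. Origin: centre of the foot, own z up the tool, own x along the peg. Above the eye a solid grip head 34 mm high, 28 wide (own y), 14 thick (own x). Below, the eye, 18 mm wide, 32 high, open along own x: on the peg it can rise 24 mm, and must rise 10 to pass the tip; then a round shaft, 18 mm thick, to the foot.
- stirrer: Wooden stirrer (three dark grooves), 70 g; not always there. Hangs on a peg by its eye. Origin: centre of the foot, own z up the tool, own x along the peg. Above the eye a solid grip head 34 mm high, 28 wide (own y), 14 thick (own x). Below, the eye, 18 mm wide, 32 high, open along own x: on the peg it can rise 24 mm, and must rise 10 to pass the tip; then a round shaft, 19 mm thick, to the foot.
- dish: Brown ceramic dish, 124 mm across, 35 high; loose, a bystander. Origin: centre of its underside.
- strainer: Small steel strainer, 72 mm bowl with an 85 mm handle towards its own +y; loose, a bystander. Origin: centre of its underside.
- pinch_bowl: Lime silicone pinch bowl, 72 mm across, 30 high; loose, a bystander. Origin: centre of its underside.
- salt_jar: Glass salt jar, 72 mm across, 100 high; loose, a bystander. Origin: centre of its underside.
- spice_jar: Amber spice jar, 50 mm across, 90 high; loose, a bystander. Origin: centre of its underside.
- muddler_eye (a point): Middle of the upper edge of the muddler's eye, 132 mm above its foot; hanging, this edge rests on the peg. The grip head starts here and ends 34 mm higher.
- pestle_eye (a point): Middle of the upper edge of the pestle's eye, 138 mm above its foot; hanging, this edge rests on the peg. The grip head starts here and ends 34 mm higher.
- spurtle_eye (a point): Middle of the upper edge of the spurtle's eye, 150 mm above its foot; hanging, this edge rests on the peg. The grip head starts here and ends 34 mm higher.
- stirrer_eye (a point): Middle of the upper edge of the stirrer's eye, 144 mm above its foot; hanging, this edge rests on the peg. The grip head starts here and ends 34 mm higher.
Things that resemble listed ones, but are neither listed nor needed, are in the scene too. Leave any green or turquoise look-alike of the muddler alone. What is shaped like the lid but blue is not meant.

How it is judged:
By the outcome, as a careful person would: the job done as asked, in the order asked, and still so for the second after the job is handed in, with the robot touching nothing.
Of muddler, pestle, spurtle, stirrer only 2 to 4 are there at a start; the rules pass over those that are not, and their reading is None.
At some moment in a run one of lid, block may be knocked a few centimetres aside while the robot is not near it.
It also fails if it takes over 210 s, if anything falls off the work surface, if the arm or the gripper's body presses on something with over 40 N, if the wrist force passes 120 N, or if a joint passes its speed limit or range.

## Working session

There is one attempt and no reset: what is moved stays moved. The work goes in short steps, Python scripts to look and compute and a tool call to move; the robot and the scene stay as the last step left them, time stands still between calls to the robot, and variables do not carry over. Pictures are saved under pics/ and viewed, at most 18 in all, crops included, and the job is handed in when it is done.

Besides the shell and the picture viewer there is one more tool, called after ">>>" in YAML: its name, and indented under it one key for each argument. drive_tool: Moves the arm, as the interface text tells. Its arguments: {"type":"object","properties":{"deltas":{"type":"array","items":{"type":"array","items":{"type":"array","items":{"type":"number"}}}},"newtons":{"type":"number"}},"required":["deltas"]}

```bash
ls; mkdir -p pics
cat > h.py <<'E'
import numpy as np, cv2, json
from rig import bot
from scipy.spatial.transform import Rotation as R
def K(im):
    f=240/np.tan(np.radians(im['fovy'])/2); return f
def ray(im,u,v):
    f=K(im); d=np.array([(u-im['cx'])/f,(v-im['cy'])/f]); s=d.copy()
    for _ in range(20): s=d/(1+im['k1']*(s@s))
    r=np.array(im['rotation'])@np.array([s[0],s[1],1]); return np.array(im['eye']),r
def plane(im,u,v,z):
    e,r=ray(im,u,v); return e+r*(z-e[2])/r[2]
def proj(im,p):
    c=np.array(im['rotation']).T@(np.array(p)-np.array(im['eye'])); s=c[:2]/c[2]
    s=s*(1+im['k1']*(s@s)); return s*K(im)+[im['cx'],im['cy']]
def tri(im1,p1,im2,p2):
    e1,r1=ray(im1,*p1); e2,r2=ray(im2,*p2)
    A=np.stack([r1,-r2],1); t=np.linalg.lstsq(A,e2-e1,rcond=None)[0]
    a=e1+r1*t[0]; b=e2+r2*t[1]; return (a+b)/2,np.linalg.norm(a-b)
def save(im,n): cv2.imwrite('pics/'+n,im['color'][:,:,::-1])
def load(n):
    import pickle; return pickle.load(open(n,'rb'))
def grab(name,n):
    import pickle; im=bot.get_image(name); pickle.dump(im,open(n+'.pkl','wb')); save(im,n+'.png'); return im
def tcp():
    s=bot.sense(); return np.array(s['position']),R.from_euler('xyz',s['tcp_rot'])
def go(p,yaw=None,Rt=None):
    "print scaled turn+shift to reach p pointing down with tool yaw"
    p0,r0=tcp()
    if Rt is None: Rt=R.from_euler('xyz',[np.pi,0,yaw])
    rv=(r0.inv()*Rt).as_rotvec()/np.pi; sh=r0.inv().apply(np.array(p)-p0)/.5
    print(np.round(rv,4),np.round(sh,4));
E
python3 - <<'E'
from h import *
for n in('scene','top','wrist'):
    im=grab(n,n+'0'); print(n,im['fovy'],im['eye'],im['k1'],np.round(im['rotation'],3).tolist())
print(bot.sense(),bot.pinch_z)
E
```

```text
pics
scene 47.229403943313976 [ 1.25391062 -0.42860966  1.20452731] -0.06613358821861241 [-2.451, -0.016, 1.081]
top 56.335888937226144 [0.38770372 0.00182225 1.09986079] -0.04170559359657421 [-3.05, -0.024, -1.547]
wrist 65.10695666496689 [0.14740018 0.56181246 0.37344779] -0.048175334157183086 [2.821, 0.003, 1.177]
{'clock': 0.15, 'joint_pos': array([ 9.69685123e-01,  1.81397467e-01,  1.60772001e+00,  1.88527488e-06,
        1.35385701e+00, -2.06282566e-01]), 'qd': array([-8.57455866e-05, -1.32928787e-03, -4.29346862e-04, -2.91526076e-04,
        6.38540589e-04, -2.17363029e-03]), 'joint_torque': array([ 3.77495271e-04, -4.45259678e+01, -3.51691675e+01, -1.24397061e-04,
        5.88790368e-03, -3.50632683e-05]), 'position': array([0.22090872, 0.53042313, 0.23060409]), 'tcp_rot': array([-3.14024049e+00, -2.84832122e-04,  2.74676342e+00]), 'wrist_force': array([ 0.20372869, -0.19011373, -0.3821342 ]), 'moment': array([0.02781673, 0.01015727, 0.04078608]), 'finger_force': 0.0, 'opening': 1.0008430869561837} -0.0187
```

```bash
sed -i "s/np.array(im\['rotation'\])/R.from_euler('xyz',im['rotation']).as_matrix()/" h.py; grep -n rotation h.py
```

```text
9:    r=R.from_euler('xyz',im['rotation']).as_matrix()@np.array([s[0],s[1],1]); return np.array(im['eye']),r
13:    c=R.from_euler('xyz',im['rotation']).as_matrix().T@(np.array(p)-np.array(im['eye'])); s=c[:2]/c[2]
```

View pics/top0.png

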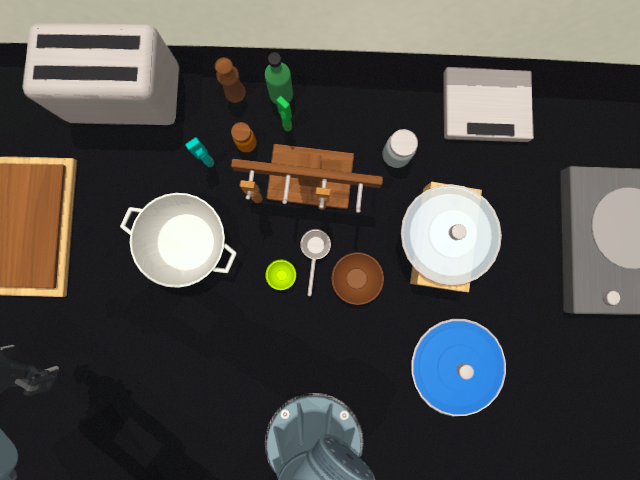

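View pics/scene0.png

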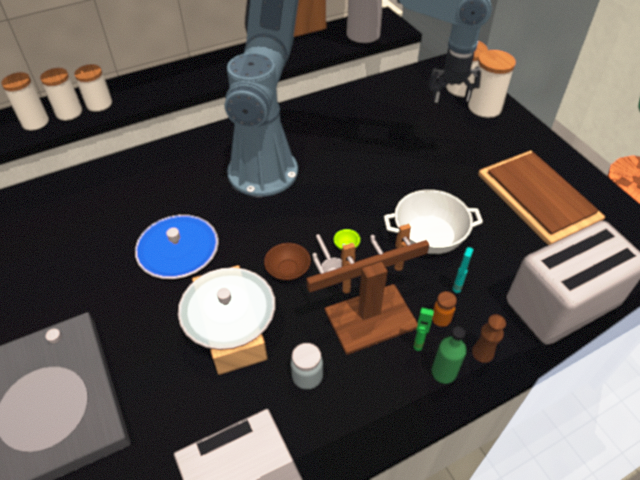

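Candidates: the lid is the clear glass one at top (451,235), with the blue one at (459,367) rejected. The tools are the wooden ones on pegs at top (250,190) and (323,195); the teal (199,151) and green (285,113) ones are look-alikes to leave alone. A close crop should confirm this.

```bash
cat > m.py <<'E'
from h import *
t=load('top0.pkl');s=load('scene0.pkl')
def crop(im,x,y,w,h,W,H): return cv2.resize(im['color'][y:y+h,x:x+w,::-1],(W,H),interpolation=cv2.INTER_CUBIC)
a=crop(t,225,140,166,75,800,300*1) if 0 else crop(t,225,140,160,80,600,300)
b=crop(s,300,220,140,105,400,300); c=crop(t,395,180,110,115,287,300)
o=np.zeros((600,800,3),np.uint8); o[:300,:600]=a; o[300:,:400]=b; o[300:,400:687]=c
cv2.imwrite('pics/crop0.png',o)
# bright silhouettes: lid & kawali circles
def fit(im,box,z,thr=(0,0,120),sat=60):
    x,y,w,h=box; hsv=cv2.cvtColor(im['color'],cv2.COLOR_RGB2HSV)[y:y+h,x:x+w]
    m=((hsv[...,1]<sat)&(hsv[...,2]>90)).astype(np.uint8)
    c=max(cv2.findContours(m,0,2)[0],key=cv2.contourArea)[:,0]+[x,y]
    P=np.array([plane(im,*p,z)[:2] for p in c.astype(float)])
    from scipy.optimize import least_squares
    r=least_squares(lambda q:np.hypot(*(P-q[:2]).T)-q[2],[*P.mean(0),.11],loss='soft_l1',f_scale=.002)
    return r.x
print('lid',fit(t,(395,175,112,115),.095),fit(s,(172,262,108,92),.095))
print('kaw',fit(t,(118,185,120,108),.075),fit(s,(380,185,105,70),.075))
E
python3 m.py
```

```text
lid [ 0.49804456 -0.29998363  0.11461164] [ 0.49499745 -0.30004704  0.11621729]
kaw [0.47100439 0.32571159 0.10962107] [0.47494797 0.32397033 0.11570466]
```

View pics/crop0.png

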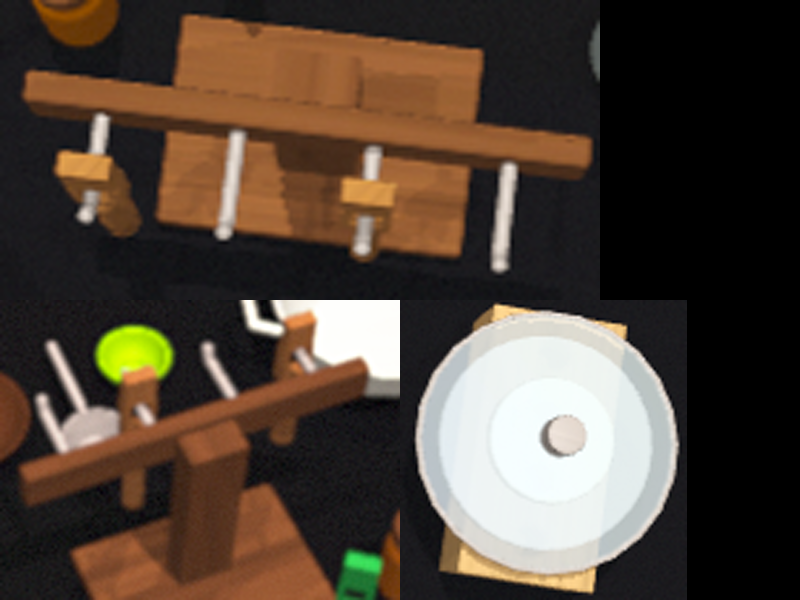

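The crop shows two wooden tools, on the first and third pegs from the left in the top view. The glass lid covers the block, with its knob at about (458,232).

Run:
```python
from h import *
t=load('top0.pkl');s=load('scene0.pkl')
f=lambda x,y:(225+x/3.75,140+y/3.75)
print('knob',plane(t,458.5,231.5,.154),plane(s,224,295,.15))
for a in[(87,212),(223,230),(362,248),(500,263)]:print('tip',plane(t,*f(*a),.201).round(3))
for a in[(102,118),(238,135),(373,150),(508,168)]:print('root',plane(t,*f(*a),.193).round(3))
for a in[(84,160),(370,187)]:print('head',plane(t,*f(*a),.229).round(3))
go([.4965,-.3,.30],np.pi)
```

```text
knob [ 0.49691028 -0.29833697  0.154     ] [ 0.50277181 -0.3006856   0.15      ]
tip [0.551 0.146 0.201]
tip [0.543 0.072 0.201]
tip [ 0.536 -0.003  0.201]
tip [ 0.53  -0.078  0.201]
root [0.605 0.141 0.193]
root [0.598 0.067 0.193]
root [ 0.592 -0.008  0.193]
root [ 0.584 -0.082  0.193]
head [0.574 0.144 0.229]
head [ 0.564 -0.006  0.229]
[-0.0004 -0.0002 -0.1257] [-1.1476 -1.3212 -0.1373]
```

>>> drive_tool:
  deltas:
    - [[0,0,-0.04,-0.08,-0.08,-0.1,1],[0,0,-0.08,-0.14,-0.15,-0.137,1],[0,0,-0.12,-0.2,-0.22,-0.137,1],[0,0,-0.1257,-0.26,-0.29,-0.137,1],[0,0,-0.1257,-0.31,-0.35,-0.137,1],[0,0,-0.1257,-0.36,-0.41,-0.137,1],[0,0,-0.1257,-0.41,-0.47,-0.137,1],[0,0,-0.1257,-0.46,-0.53,-0.137,1],[0,0,-0.1257,-0.51,-0.59,-0.137,1],[0,0,-0.1257,-0.57,-0.66,-0.137,1]]

```text
clock: 0.98
position: [0.3451, 0.1526, 0.2998]
tcp_rot: [3.142, 0.001, -3.141]
wrist_force: [2.1, -1.0, 1.4]
opening: 0.997
finger_force: 0.0
```

```bash
python3 -c "
from h import *
go([.4965,-.299,.27],np.pi)"
```

```text
[0.     0.0003 0.0003] [-0.302  -0.9034  0.0598]
```

>>> drive_tool:
  deltas:
    - [[0,0,0,-0.03,-0.08,0,1],[0,0,0,-0.1,-0.3,0,1],[0,0,0,-0.2,-0.6,0,1],[0,0,0,-0.3,-0.89,0,1],[0,0,0,-0.302,-0.9,0.03,1],[0,0,0,-0.302,-0.9,0.06,1],[0,0,0,-0.302,-0.9,0.06,1],[0,0,0,-0.302,-0.9,0.06,1],[0,0,0,-0.302,-0.9,0.06,1],[0,0,0,-0.302,-0.9,0.06,1]]

```text
clock: 1.82
position: [0.4776, -0.2416, 0.2754]
tcp_rot: [3.141, -0.0, 3.141]
wrist_force: [1.2, 0.5, 0.4]
opening: 1.003
finger_force: 0.0
```

>>> drive_tool:
  deltas:
    - [[0,0,0,0,-0.05,0,1],[0,0,0,0,-0.1,0,1],[0,0,0,0,-0.1,0,1],[0,0,0,0,-0.1,0,1]]

```text
clock: 2.15
position: [0.4771, -0.2903, 0.2751]
tcp_rot: [3.14, -0.001, 3.139]
wrist_force: [-0.3, 0.3, 0.3]
opening: 1.002
finger_force: 0.0
```

```bash
python3 -c "
from h import *
im=grab('wrist','w1')
print(tcp()[0],proj(im,[.4965,-.3,.154]))
go([.4965,-.299,.1215],np.pi)"
```

```text
[ 0.47725644 -0.28927649  0.2753665 ] [306.56305436 262.3122946 ]
[ 0.0004 -0.0002 -0.0003] [-0.0387 -0.0198  0.3077]
```

View pics/w1.png

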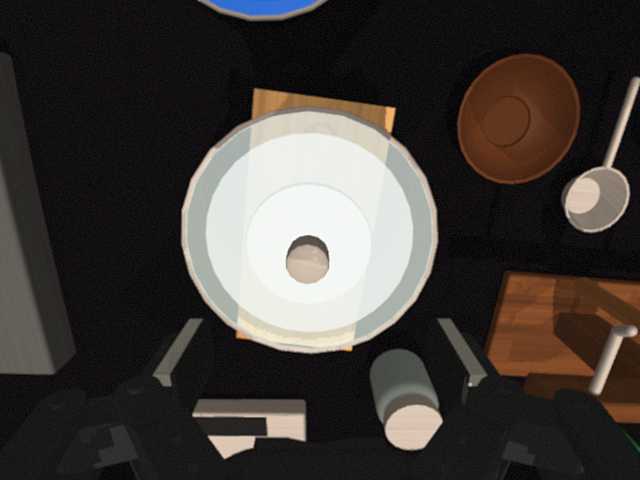

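The wrist view shows the knob top at (307,263), as predicted (306.6,262.3). Descending to grasp it.

>>> drive_tool:
  deltas:
    - [[0,0,0,-0.039,-0.02,0.05,1],[0,0,0,-0.039,-0.02,0.11,1],[0,0,0,-0.039,-0.02,0.17,1],[0,0,0,-0.039,-0.02,0.23,1],[0,0,0,-0.039,-0.02,0.27,1],[0,0,0,-0.039,-0.02,0.295,1],[0,0,0,-0.039,-0.02,0.3077,1],[0,0,0,-0.039,-0.02,0.3077,1],[0,0,0,-0.039,-0.02,0.3077,1]]

```text
clock: 2.95
position: [0.4978, -0.2995, 0.1233]
tcp_rot: [-3.14, 0.001, -3.141]
wrist_force: [0.5, -0.3, 0.2]
opening: 1.002
finger_force: 0.0
```

>>> drive_tool:
  deltas:
    - [[0,0,0,0,0,0,-0.4],[0,0,0,0,0,0,-0.6],[0,0,0,0,0,0,-0.6],[0,0,0,0,0,0,-0.6],[0,0,0,0,0,0,-0.6],[0,0,0,0,0,0,-0.6],[0,0,0,0,0,0,-0.6],[0,0,0,0,0,0,-0.6]]
  newtons: 60

```text
clock: 3.62
position: [0.4975, -0.2998, 0.123]
tcp_rot: [-3.141, 0.001, -3.142]
wrist_force: [-1.2, 1.6, 5.9]
opening: 0.381
finger_force: 59.6
```

>>> drive_tool:
  deltas:
    - [[0,0,0,0,0,-0.01,-0.6],[0,0,0,0,0,-0.03,-0.6],[0,0,0,0,0,-0.06,-0.6],[0,0,0,0,0,-0.1,-0.6],[0,0,0,0,0,-0.15,-0.6],[0,0,0,0,0,-0.21,-0.6],[0,0,0,0,0,-0.27,-0.6],[0,0,0,0,0,-0.33,-0.6],[0,0,0,0,0,-0.38,-0.6],[0,0,0,0,0,-0.4,-0.6]]

```text
clock: 4.45
position: [0.4979, -0.3002, 0.3266]
tcp_rot: [-3.138, 0.004, -3.141]
wrist_force: [1.0, 0.0, -4.1]
opening: 0.386
finger_force: 60.4
```

Run:
```python
from h import *
t=grab('top','top1'); s=grab('scene','scene1')
o=np.vstack([cv2.resize(t['color'][110:300,100:520,::-1],(640,290)),s['color'][180:400,:,::-1]]); cv2.imwrite('pics/c1.png',o)
print(bot.sense()['opening'])
go([.38,0,.323],np.pi);go([.473,.325,.323],np.pi)
```

```text
0.381672922106507
[-0.0008  0.0009  0.    ] [2.353e-01 6.000e-01 1.000e-04]
[-0.0008  0.0009  0.    ] [ 4.92e-02  1.25e+00 -1.10e-03]
```

View pics/c1.png

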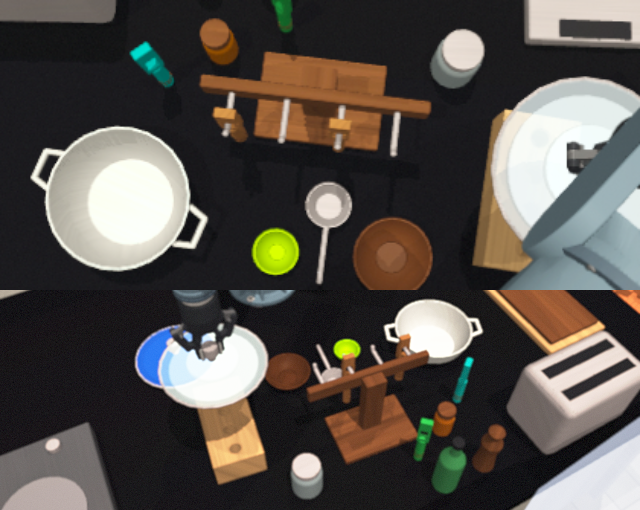

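The lid is lifted cleanly and the bores are uncovered; the kawali is in the open. Carrying the lid over while refining the kawali centre.

>>> drive_tool:
  deltas:
    - [[0,0,0,0,0.03,0,-0.6],[0,0,0,0,0.08,0,-0.6],[0,0,0,0,0.15,0,-0.6],[0,0,0,0,0.22,0,-0.6],[0,0,0,0,0.29,0,-0.6],[0,0,0,0,0.36,0,-0.6],[0,0,0,0,0.43,0,-0.6],[0,0,0,0,0.5,0,-0.6],[0,0,0,0,0.56,0,-0.6],[0,0,0,0,0.6,0,-0.6]]

```text
clock: 5.38
position: [0.495, 0.0042, 0.3191]
tcp_rot: [3.139, -0.005, -3.139]
wrist_force: [0.5, 0.1, -4.7]
opening: 0.379
finger_force: 60.7
```

Run:
```python
from h import *
from scipy.optimize import least_squares
for n,box in(('top1',(105,185,140,108)),('scene1',(375,185,112,72))):
    im=load(n+'.pkl'); x,y,w,h=box; hsv=cv2.cvtColor(im['color'],cv2.COLOR_RGB2HSV)[y:y+h,x:x+w]
    m=((hsv[...,1]<60)&(hsv[...,2]>90)).astype(np.uint8); m=cv2.morphologyEx(m,cv2.MORPH_OPEN,np.ones((17,17)))
    c=max(cv2.findContours(m,0,2)[0],key=cv2.contourArea)[:,0]+[x,y]
    P=np.array([plane(im,*p,.075)[:2] for p in c.astype(float)])
    r=least_squares(lambda q:np.hypot(*(P-q[:2]).T)-.109,P.mean(0),loss='soft_l1',f_scale=.001); print(n,r.x,r.cost)
print(tcp()[0])
```

```text
top1 [0.47094839 0.32611206] 5.2911535720235956e-05
scene1 [0.46958714 0.3269054 ] 0.00031949818658339276
[0.49503506 0.00423135 0.31914036]
```

>>> drive_tool:
  deltas:
    - [[0,0,0,0.01,0.06,0,-0.6],[0,0,0,0.02,0.13,0,-0.6],[0,0,0,0.03,0.2,0,-0.6],[0,0,0,0.04,0.27,0,-0.6],[0,0,0,0.053,0.34,0,-0.6],[0,0,0,0.053,0.41,0,-0.6],[0,0,0,0.053,0.48,0,-0.6],[0,0,0,0.053,0.55,0,-0.6],[0,0,0,0.053,0.61,0,-0.6],[0,0,0,0.053,0.652,0,-0.6]]

```text
clock: 6.22
position: [0.4681, 0.3292, 0.3187]
tcp_rot: [-3.141, -0.005, -3.139]
wrist_force: [0.2, -0.7, -5.0]
opening: 0.38
finger_force: 60.8
```

>>> drive_tool:
  deltas:
    - [[0,0,0,0,0,0.05,-0.6],[0,0,0,0,0,0.1,-0.6],[0,0,0,0,0,0.15,-0.6],[0,0,0,0,0,0.2,-0.6],[0,0,0,0,0,0.25,-0.6],[0,0,0,0,0,0.28,-0.6],[0,0,0,0,0,0.3,-0.6],[0,0,0,0,0,0.3,-0.6]]

```text
clock: 6.88
position: [0.4672, 0.3255, 0.1672]
tcp_rot: [-3.138, -0.008, -3.141]
wrist_force: [-0.7, -0.5, -4.7]
opening: 0.375
finger_force: 60.9
```

Run:
```python
from h import *
from scipy.optimize import least_squares
t=grab('top','top2'); s=grab('scene','scene2')
o=np.vstack([cv2.resize(t['color'][150:320,90:270,::-1],(420,396)),np.zeros((0,420,3),np.uint8)])
q=cv2.resize(s['color'][150:290,340:520,::-1],(380,296)); Z=np.zeros((396,380,3),np.uint8); Z[:296]=q
cv2.imwrite('pics/c2.png',np.hstack([o,Z])); go([.4708,.326,.108],np.pi)
```

```text
[-0.0002 -0.0005  0.0001] [-0.0021 -0.0008  0.1267]
```

View pics/c2.png

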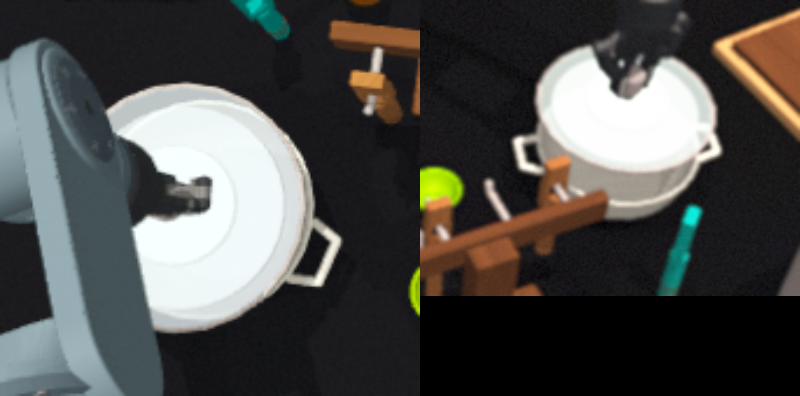

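The lid hovers above the kawali mouth, and the teal look-alike is clear of it. Lowering.

>>> drive_tool:
  deltas:
    - [[0,0,0,-0.001,0,0.03,-0.6],[0,0,0,-0.001,0,0.06,-0.6],[0,0,0,-0.001,0,0.08,-0.6],[0,0,0,-0.001,0,0.095,-0.6],[0,0,0,-0.001,0,0.105,-0.6],[0,0,0,-0.001,0,0.11,-0.6],[0,0,0,-0.001,0,0.115,-0.6],[0,0,0,-0.001,0,0.118,-0.6],[0,0,0,-0.001,0,0.12,-0.6],[0,0,0,-0.001,0,0.12,-0.6]]

```text
clock: 7.82
position: [0.4712, 0.3266, 0.1123]
tcp_rot: [3.141, 0.0, -3.142]
wrist_force: [-0.5, 0.4, -5.1]
opening: 0.382
finger_force: 61.2
```

>>> drive_tool:
  deltas:
    - [[0,0,0,0,0,0.004,-0.6],[0,0,0,0,0,0.008,-0.6],[0,0,0,0,0,0.011,-0.6],[0,0,0,0,0,0.011,-0.6],[0,0,0,0,0,0.011,-0.6]]

```text
clock: 8.23
position: [0.4709, 0.3265, 0.1064]
tcp_rot: [-3.141, -0.0, -3.141]
wrist_force: [-0.8, 0.4, -5.1]
opening: 0.379
finger_force: 61.2
```

>>> drive_tool:
  deltas:
    - [[0,0,0,0,0,0.002,-0.6],[0,0,0,0,0,0.003,-0.6],[0,0,0,0,0,0.003,-0.6]]

```text
clock: 8.48
position: [0.4711, 0.3266, 0.1061]
tcp_rot: [3.142, 0.0, -3.141]
wrist_force: [-4.5, -2.9, 5.0]
opening: 0.381
finger_force: 62.2
```

Contact: the vertical force went from -5.1 to +5.0 N. Releasing and rising.

>>> drive_tool:
  deltas:
    - [[0,0,0,0,0,0,0],[0,0,0,0,0,0,1],[0,0,0,0,0,0,1],[0,0,0,0,0,0,1],[0,0,0,0,0,0,1],[0,0,0,0,0,-0.05,1],[0,0,0,0,0,-0.1,1],[0,0,0,0,0,-0.18,1],[0,0,0,0,0,-0.26,1],[0,0,0,0,0,-0.34,1]]

```text
clock: 9.32
position: [0.4706, 0.3264, 0.2766]
tcp_rot: [-3.141, -0.001, -3.142]
wrist_force: [1.0, 0.0, 0.1]
opening: 1.002
finger_force: 0.0
```

>>> drive_tool:
  deltas:
    - [[0,0,0,0.04,-0.05,-0.05,1],[0,0,0,0.08,-0.11,-0.08,1],[0,0,0,0.12,-0.17,-0.08,1],[0,0,0,0.12,-0.24,-0.08,1],[0,0,0,0.12,-0.31,-0.08,1],[0,0,0,0.12,-0.38,-0.08,1],[0,0,0,0.12,-0.44,-0.08,1],[0,0,0,0.12,-0.48,-0.08,1],[0,0,0,0.12,-0.48,-0.08,1],[0,0,0,0.12,-0.48,-0.08,1]]

```text
clock: 10.15
position: [0.4112, 0.0858, 0.3152]
tcp_rot: [3.141, 0.001, 3.139]
wrist_force: [-0.6, 1.1, 0.3]
opening: 0.999
finger_force: 0.0
```

Run:
```python
from h import *
t=grab('top','top3'); s=grab('scene','scene3'); w=grab('wrist','w3')
o=np.zeros((600,800,3),np.uint8)
o[:300,:400]=cv2.resize(t['color'][150:300,80:280,::-1],(400,300)); o[:300,400:]=cv2.resize(s['color'][150:270,350:510,::-1],(400,300))
o[300:,:400]=cv2.resize(w['color'][:,:,::-1],(400,300)); o[300:,400:]=cv2.resize(t['color'][170:305,380:560,::-1],(400,300))
cv2.imwrite('pics/c3.png',o); print(tcp()[0])
```

```text
[0.41102535 0.08730836 0.31507771]
```

View pics/c3.png

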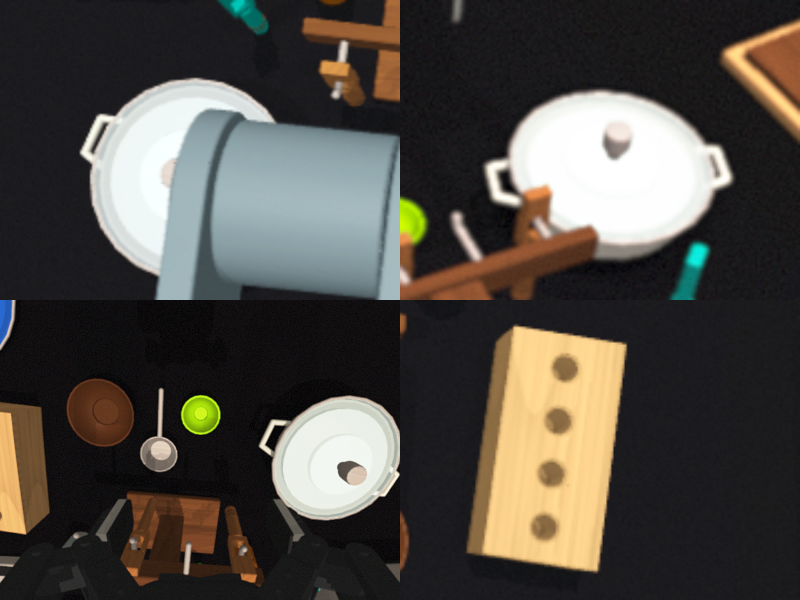

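The lid sits level and concentric on the kawali, and the block shows four bores. Next, a close look at the tools in the wrist image.

Run:
```python
from h import *
w=load('w3.pkl')
cv2.imwrite('pics/c4.png',cv2.resize(w['color'][296:480,184:424,::-1],(720,552),interpolation=cv2.INTER_CUBIC))
```

```text
(no output)
```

View pics/c4.png

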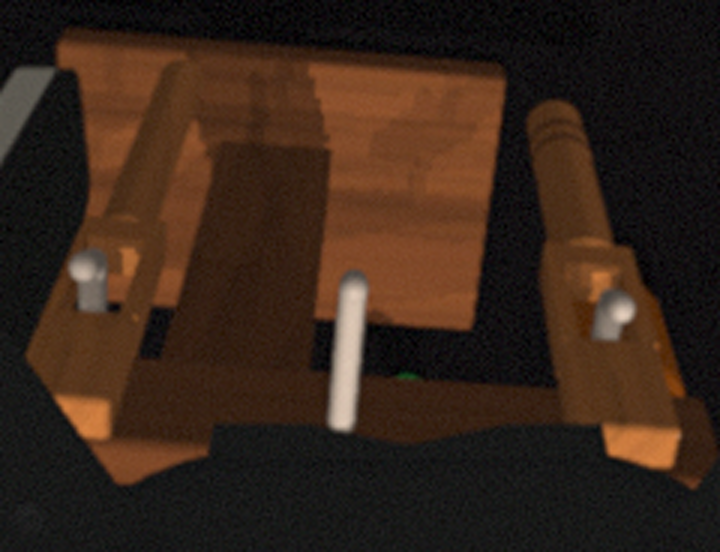

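Left tool in the crop, feet at (180,70): no groove, so spurtle. Right one, foot (555,110): two grooves, so muddler. Head front edges are at (60–113,397) and (603–680,428).

Run:
```python
from h import *
w=load('w3.pkl');t=load('top3.pkl')
f=lambda a:(184+a[0]/3,296+a[1]/3)
for n,z,L in(('spur',.229,[(60,396),(113,401),(75,433),(110,437)]),('mud',.229,[(603,425),(680,430),(613,455),(672,468)])):
    P=[plane(w,*f(a),z).round(4)[:2] for a in L]; print(n,P,'front mid',(P[0]+P[1])/2,'back',(P[2]+P[3])/2)
for a in[(565,368),(558,421),(551,473),(544,526)]: print('bore',plane(t,380+(a[0]-400)/2.222,170+(a[1]-300)/2.222,.08).round(4))
```

```text
spur [array([ 0.5556, -0.0028]), array([0.557 , 0.0109]), array([ 5.681e-01, -2.000e-04]), array([0.5693, 0.009 ])] front mid [0.5563  0.00405] back [0.5687 0.0044]
mud [array([0.5646, 0.1386]), array([0.5666, 0.159 ]), array([0.575 , 0.1419]), array([0.5798, 0.158 ])] front mid [0.5656 0.1488] back [0.5774  0.14995]
bore [ 0.5775 -0.3121  0.08  ]
bore [ 0.5214 -0.3045  0.08  ]
bore [ 0.4669 -0.2971  0.08  ]
bore [ 0.4119 -0.2898  0.08  ]
```

Run:
```python
from h import *
go([.5625,-.005,.262],np.pi-.09)
```

```text
[ 0.0001 -0.      0.029 ] [-0.3028 -0.185   0.1061]
```

>>> drive_tool:
  deltas:
    - [[0,0,0.01,-0.04,-0.03,0,1],[0,0,0.02,-0.1,-0.06,0,1],[0,0,0.029,-0.15,-0.1,0,1],[0,0,0.029,-0.2,-0.13,0,1],[0,0,0.029,-0.25,-0.16,0,1],[0,0,0.029,-0.29,-0.185,0.02,1],[0,0,0.029,-0.303,-0.185,0.06,1],[0,0,0.029,-0.303,-0.185,0.09,1],[0,0,0.029,-0.303,-0.185,0.106,1],[0,0,0.029,-0.303,-0.185,0.106,1]]

```text
clock: 11.13
position: [0.5614, -0.0046, 0.2594]
tcp_rot: [3.141, -0.005, 3.052]
wrist_force: [-0.2, 0.1, -0.1]
opening: 0.998
finger_force: 0.0
```

Run:
```python
from h import *
w=grab('wrist','w5'); print(tcp()[0]); print(proj(w,[.5625,-.005,.229]),proj(w,[.5695,-.005,.229]))
go([.5625,-.005,.194],np.pi-.09)
```

```text
[ 0.56200402 -0.00479442  0.26112736]
[318.53908491 291.72479495] [319.76154487 304.15608429]
[ 0.0001 -0.0007  0.0002] [-0.0013 -0.0004  0.1343]
```

View pics/w5.png

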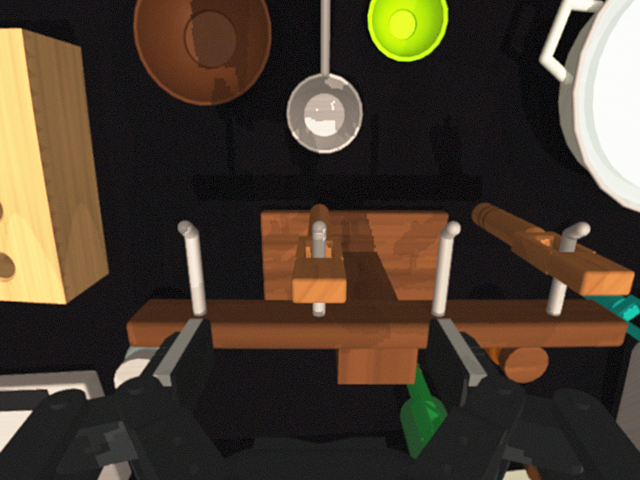

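The head's top face is centred at (319,290.5), as predicted (318.5,291.7). Gripping the spurtle.

>>> drive_tool:
  deltas:
    - [[0,0,0,-0.001,0,0.03,1],[0,0,0,-0.001,0,0.07,1],[0,0,0,-0.001,0,0.105,1],[0,0,0,-0.001,0,0.13,1],[0,0,0,-0.001,0,0.134,1],[0,0,0,-0.001,0,0.134,1],[0,0,0,-0.001,0,0.134,1]]

```text
clock: 11.77
position: [0.5638, -0.006, 0.1965]
tcp_rot: [-3.141, 0.002, 3.051]
wrist_force: [0.5, 0.6, 1.4]
opening: 1.002
finger_force: 0.0
```

>>> drive_tool:
  deltas:
    - [[0,0,0,0,0,0,-0.2],[0,0,0,0,0,0,-0.6],[0,0,0,0,0,0,-0.6],[0,0,0,0,0,0,-0.6],[0,0,0,0,0,0,-0.6],[0,0,0,0,0,0,-0.6],[0,0,0,0,0,0,-0.6],[0,0,0,0,0,0,-0.6],[0,0,0,0,0,0,-0.6],[0,0,0,0,0,0,-0.6]]
  newtons: 35

```text
clock: 12.6
position: [0.5632, -0.006, 0.1955]
tcp_rot: [-3.142, 0.001, 3.051]
wrist_force: [-0.7, 0.4, 4.1]
opening: 0.319
finger_force: 37.8
```

>>> drive_tool:
  deltas:
    - [[0,0,0,0,0,-0.012,-0.6],[0,0,0,0,0,-0.025,-0.6],[0,0,0,0,0,-0.034,-0.6],[0,0,0,0,0,-0.034,-0.6],[0,0,0,0,0,-0.034,-0.6]]

```text
clock: 13.02
position: [0.5633, -0.0061, 0.2125]
tcp_rot: [-3.141, 0.001, 3.051]
wrist_force: [0.5, 0.4, -0.8]
opening: 0.322
finger_force: 37.3
```

>>> drive_tool:
  deltas:
    - [[0,0,0,0.02,0,0,-0.6],[0,0,0,0.045,0,0,-0.6],[0,0,0,0.07,0,0,-0.6],[0,0,0,0.1,0,0,-0.6],[0,0,0,0.12,0,0,-0.6],[0,0,0,0.13,0,0,-0.6],[0,0,0,0.14,0,0,-0.6],[0,0,0,0.14,0,-0.04,-0.6],[0,0,0,0.14,0,-0.1,-0.6],[0,0,0,0.14,0,-0.17,-0.6]]

```text
clock: 13.85
position: [0.4923, 0.0005, 0.2964]
tcp_rot: [3.141, -0.004, 3.05]
wrist_force: [1.6, -0.1, -0.7]
opening: 0.324
finger_force: 37.2
```

Run:
```python
from h import *
w=grab('wrist','w6'); t=grab('top','top6'); s=grab('scene','scene6'); print(tcp()[0],bot.sense()['opening'])
o=np.zeros((600,800,3),np.uint8)
o[:300,:400]=cv2.resize(t['color'][160:310,370:570,::-1],(400,300)); o[:300,400:]=cv2.resize(s['color'][200:350,250:450,::-1],(400,300))
o[300:,:400]=cv2.resize(w['color'][:,:,::-1],(400,300)); 
cv2.imwrite('pics/c6.png',o)
```

```text
[ 4.95452530e-01 -1.70302914e-04  3.00532032e-01] 0.32236672641126807
```

View pics/c6.png

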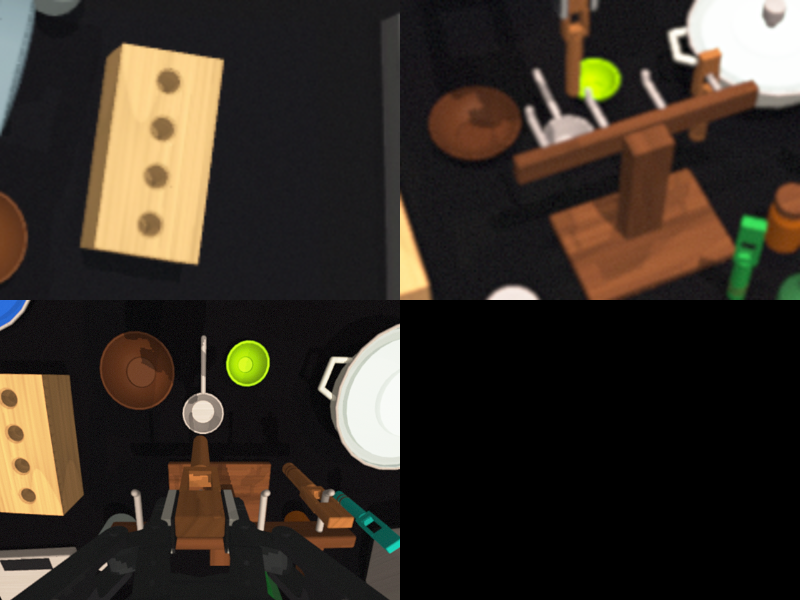

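The spurtle is held upright and clear, and the block hasn't moved (bores at top (454,200)…(445,272)). Moving near the block.

Run:
```python
from h import *
go([.5,-.2,.30],np.pi-.09)
```

```text
[-0.0003  0.0023 -0.0003] [-0.0454 -0.3972  0.0018]
```

>>> drive_tool:
  deltas:
    - [[0,0,0,-0.01,-0.04,0,-0.6],[0,0,0,-0.02,-0.1,0,-0.6],[0,0,0,-0.03,-0.17,0,-0.6],[0,0,0,-0.04,-0.24,0,-0.6],[0,0,0,-0.045,-0.31,0,-0.6],[0,0,0,-0.045,-0.36,0,-0.6],[0,0,0,-0.045,-0.397,0,-0.6],[0,0,0,-0.045,-0.397,0,-0.6],[0,0,0,-0.045,-0.397,0,-0.6],[0,0,0,-0.045,-0.397,0,-0.6]]

```text
clock: 14.83
position: [0.4974, -0.1987, 0.296]
tcp_rot: [3.14, -0.001, 3.05]
wrist_force: [-0.6, -0.2, -0.6]
opening: 0.322
finger_force: 37.2
```

```bash
cat > bores.py <<'E'
from h import *
import sys
def bores(im,roi=None,vmax=.72):
    "dark round patches on the block's light-wood top, cast onto z=.08"
    hsv=cv2.cvtColor(im['color'],cv2.COLOR_RGB2HSV).astype(int)
    top=((hsv[...,0]>10)&(hsv[...,0]<25)&(hsv[...,1]>60)&(hsv[...,1]<150)&(hsv[...,2]>190)).astype(np.uint8)
    n,l,st,_=cv2.connectedComponentsWithStats(top); k=1+np.argmax(st[1:,4]); top=(l==k).astype(np.uint8)
    cs,h=cv2.findContours(top,cv2.RETR_CCOMP,2); out=[]
    for c,hh in zip(cs,h[0]):
        if hh[3]>=0 and cv2.contourArea(c)>80:
            (e,ax,_)=cv2.fitEllipse(c); out.append((plane(im,*e,.08).round(4)[:2].tolist(),np.round(e,1).tolist(),np.round(ax,1).tolist()))
    return out
if __name__=='__main__':
    for n in('top','wrist'):
        for b in bores(grab(n,n+sys.argv[1])): print(n,*b)
    print(tcp()[0])
E
python3 bores.py 7
```

```text
top [0.4673, -0.2963] [447.6, 247.7] [12.9, 13.6]
wrist [0.5775, -0.3115] [219.2, 293.0] [23.0, 26.1]
wrist [0.5286, -0.2833] [238.3, 246.7] [13.1, 21.1]
wrist [0.5224, -0.3042] [216.8, 242.7] [24.1, 27.2]
wrist [0.5243, -0.3237] [198.2, 246.1] [26.8, 52.0]
wrist [0.4674, -0.2972] [214.2, 187.7] [26.7, 28.8]
wrist [0.4285, -0.3027] [201.3, 147.0] [10.3, 13.6]
wrist [0.4105, -0.2874] [214.1, 125.2] [28.1, 38.6]
[ 0.49776116 -0.19825204  0.29663104]
```

View pics/wrist7.png

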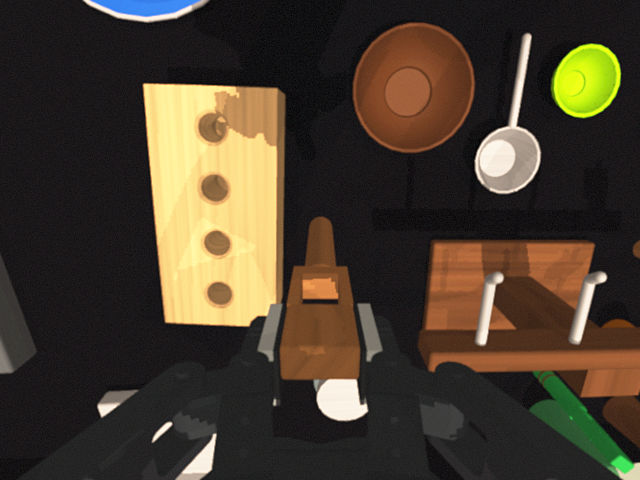

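The bores agree between the views. The held foot's front edge is at about (321,218); checking it against the tool axis.

Run:
```python
from h import *
w=load('wrist7.pkl'); p=tcp()[0]; d=np.array([-np.cos(.09),np.sin(.09),0])
for z in(.14,.146): print(proj(w,p*[1,1,0]+[0,0,z]),proj(w,p*[1,1,0]+.009*d+[0,0,z]))
go([.4673,-.297,.296],np.pi-.09)
```

```text
[319.526889  225.2611252] [319.5313512  214.58299876]
[319.52641161 227.177649  ] [319.53095432 216.31422089]
[ 0.0002 -0.0002  0.0001] [ 0.043  -0.2022  0.0012]
```

>>> drive_tool:
  deltas:
    - [[0,0,0,0.02,-0.05,0,-0.6],[0,0,0,0.04,-0.1,0,-0.6],[0,0,0,0.0445,-0.15,0,-0.6],[0,0,0,0.0445,-0.19,0,-0.6],[0,0,0,0.0445,-0.203,0.02,-0.6],[0,0,0,0.0445,-0.203,0.05,-0.6],[0,0,0,0.0445,-0.203,0.08,-0.6],[0,0,0,0.0445,-0.203,0.085,-0.6],[0,0,0,0.0445,-0.203,0.085,-0.6],[0,0,0,0.0445,-0.203,0.085,-0.6]]

```text
clock: 15.77
position: [0.4668, -0.2977, 0.2549]
tcp_rot: [3.142, 0.0, 3.052]
wrist_force: [-0.6, -0.9, -0.5]
opening: 0.325
finger_force: 37.2
```

```bash
python3 bores.py 8
python3 - <<'E'
from h import *
w=load('wrist8.pkl'); t=load('top8.pkl');go([.4666,-.2973,.166],np.pi-.09)
o=np.zeros((480,800,3),np.uint8)
o[:,:450]=cv2.resize(w['color'][60:380,170:470,::-1],(450,480)); o[:350,450:]=cv2.resize(load('top8.pkl')['color'][170:300,390:520,::-1],(350,350))
cv2.imwrite('pics/c8.png',o)
E
```

```text
top [0.5781, -0.3111] [453.9, 200.4] [12.0, 12.8]
wrist [0.4331, -0.3298] [278.8, 183.6] [7.7, 41.7]
wrist [0.4265, -0.2572] [364.0, 168.1] [4.9, 57.1]
wrist [0.4101, -0.2909] [322.2, 151.7] [36.4, 40.4]
[ 0.46699753 -0.29827568  0.25566381]
[-0.0003  0.0004 -0.0001] [0.0012 0.0021 0.1793]
```

View pics/c8.png

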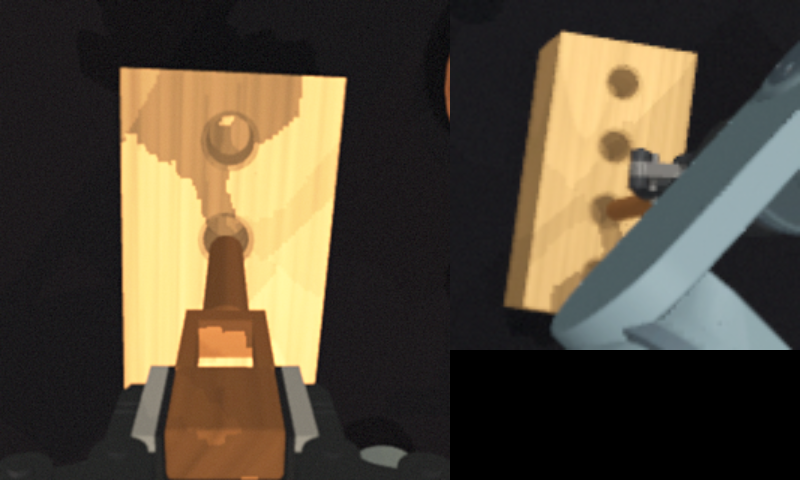

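The foot is centred over its bore (crop (226,238)). Lowering it.

>>> drive_tool:
  deltas:
    - [[0,0,0,0.001,0.002,0.02,-0.6],[0,0,0,0.001,0.002,0.035,-0.6],[0,0,0,0.001,0.002,0.05,-0.6],[0,0,0,0.001,0.002,0.065,-0.6],[0,0,0,0.001,0.002,0.075,-0.6],[0,0,0,0.001,0.002,0.075,-0.6]]

```text
clock: 16.37
position: [0.4652, -0.2968, 0.2152]
tcp_rot: [3.14, -0.002, 3.05]
wrist_force: [0.2, 0.6, -0.1]
opening: 0.319
finger_force: 37.3
```

>>> drive_tool:
  deltas:
    - [[0,0,0,0,0,0.02,-0.6],[0,0,0,0,0,0.04,-0.6],[0,0,0,0,0,0.06,-0.6],[0,0,0,0,0,0.075,-0.6],[0,0,0,0,0,0.085,-0.6],[0,0,0,0,0,0.09,-0.6],[0,0,0,0,0,0.094,-0.6],[0,0,0,0,0,0.094,-0.6],[0,0,0,0,0,0.094,-0.6]]

```text
clock: 17.12
position: [0.4661, -0.2976, 0.1704]
tcp_rot: [-3.141, 0.0, 3.051]
wrist_force: [-0.0, -0.7, -0.9]
opening: 0.324
finger_force: 37.3
```

>>> drive_tool:
  deltas:
    - [[0,0,0,0,0,0.004,-0.6],[0,0,0,0,0,0.008,-0.6],[0,0,0,0,0,0.008,-0.6],[0,0,0,0,0,0.008,-0.6]]

```text
clock: 17.45
position: [0.4659, -0.2973, 0.166]
tcp_rot: [3.141, -0.0, 3.051]
wrist_force: [0.0, -0.2, -0.8]
opening: 0.323
finger_force: 37.3
```

>>> drive_tool:
  deltas:
    - [[0,0,0,0,0,0.003,-0.6],[0,0,0,0,0,0.003,-0.6]]

```text
clock: 17.62
position: [0.4664, -0.2977, 0.1656]
tcp_rot: [-3.141, 0.001, 3.051]
wrist_force: [-0.8, 1.3, 3.4]
opening: 0.323
finger_force: 38.0
```

Contact at home depth (z 0.165). Releasing, and heading for the muddler.

>>> drive_tool:
  deltas:
    - [[0,0,0,0,0,0,0],[0,0,0,0,0,0,1],[0,0,0,0,0,0,1],[0,0,0,0,0,0,1],[0,0,0,0,0,0,1],[0,0,0,0,0,-0.05,1],[0,0,0,0,0,-0.12,1],[0,0,0,0,0,-0.2,1],[0,0,0,0,0,-0.27,1],[0,0,0,0,0,-0.29,1]]

```text
clock: 18.45
position: [0.4677, -0.2991, 0.3164]
tcp_rot: [-3.135, 0.008, 3.051]
wrist_force: [0.7, -0.1, 0.6]
opening: 0.999
finger_force: 0.0
```

Run:
```python
from h import *
w=load('w5.pkl'); P=plane(w,604,281,.229); print('mud head top',P)
go([.565,.143,.305],np.pi-.09)
```

```text
mud head top [0.57022187 0.14228694 0.229     ]
[-0.002   0.0024 -0.0003] [-0.1134  0.8983  0.0181]
```

>>> drive_tool:
  deltas:
    - [[0,0,0,-0.01,0.05,0,1],[0,0,0,-0.02,0.12,0,1],[0,0,0,-0.03,0.2,0,1],[0,0,0,-0.05,0.28,0,1],[0,0,0,-0.06,0.36,0,1],[0,0,0,-0.07,0.44,0,1],[0,0,0,-0.08,0.52,0,1],[0,0,0,-0.09,0.6,0,1],[0,0,0,-0.11,0.68,0,1],[0,0,0,-0.124,0.76,0,1]]

```text
clock: 19.28
position: [0.5624, 0.0774, 0.3094]
tcp_rot: [-3.141, 0.0, 3.051]
wrist_force: [0.2, -1.1, -0.6]
opening: 1.002
finger_force: 0.0
```

Run:
```python
from h import *
go([.5705,.143,.263],np.pi-.09)
```

```text
[-0.      0.0001 -0.0003] [-0.0041  0.1321  0.0927]
```

>>> drive_tool:
  deltas:
    - [[0,0,0,-0.004,0.06,0,1],[0,0,0,-0.004,0.12,0,1],[0,0,0,-0.004,0.13,0.03,1],[0,0,0,-0.004,0.13,0.07,1],[0,0,0,-0.004,0.13,0.09,1],[0,0,0,-0.004,0.13,0.09,1],[0,0,0,-0.004,0.13,0.09,1]]

```text
clock: 19.87
position: [0.5697, 0.1396, 0.264]
tcp_rot: [-3.141, -0.002, 3.05]
wrist_force: [0.7, -0.2, 0.7]
opening: 1.001
finger_force: 0.0
```

Run:
```python
from h import *
w=grab('wrist','w9'); t=grab('top','top9'); s=grab('scene','scene9'); print(tcp()[0]); print(proj(w,[.5705,.1425,.229]))
h=[proj(w,[x,y,.229]).round(1).tolist() for x,y in((.5635,.1285),(.5775,.1565))]; print(h)
o=np.zeros((600,800,3),np.uint8)
o[:300,:400]=cv2.resize(w['color'][200:350,220:420,::-1],(400,300)); o[:300,400:]=cv2.resize(s['color'][240:390,150:350,::-1],(400,300))
o[300:,:400]=cv2.resize(t['color'][170:320,370:570,::-1],(400,300)); cv2.imwrite('pics/c9.png',o)
go([.5705,.143,.1945],np.pi-.09)
```

```text
[0.57085751 0.13944663 0.26593295]
[325.13221551 286.62706319]
[[296.7, 276.4], [353.0, 296.6]]
[ 0.0001  0.0007 -0.0006] [0.0017 0.007  0.1429]
```

View pics/c9.png

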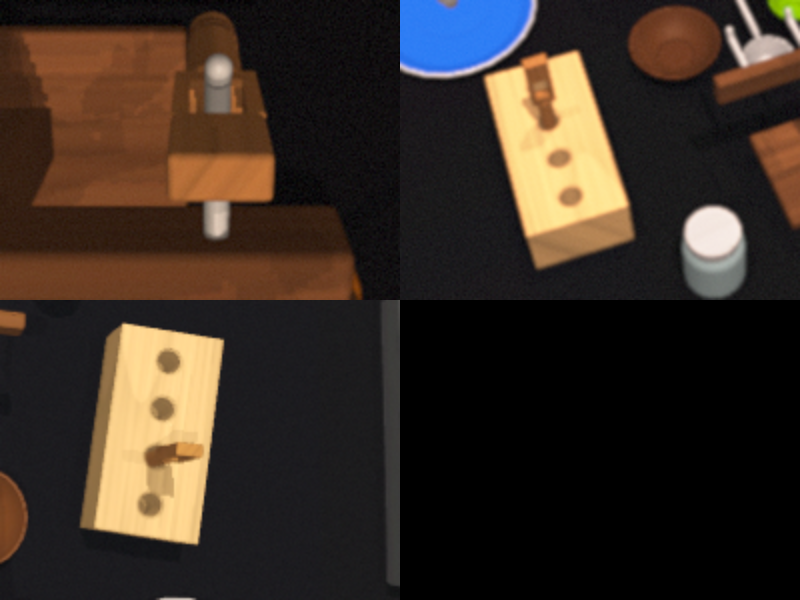

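The spurtle stands in its bore. The muddler head's top face is centred at (330.5,288), so y is about 0.145. Descending and gripping.

>>> drive_tool:
  deltas:
    - [[0,0,0,0,0.0115,0.02,1],[0,0,0,0,0.0115,0.06,1],[0,0,0,0,0.0115,0.1,1],[0,0,0,0,0.0115,0.13,1],[0,0,0,0,0.0115,0.141,1],[0,0,0,0,0.0115,0.141,1],[0,0,0,0,0.0115,0.141,1]]

```text
clock: 20.6
position: [0.5709, 0.1458, 0.1945]
tcp_rot: [3.141, 0.001, 3.05]
wrist_force: [1.0, 0.3, 0.0]
opening: 1.0
finger_force: 0.0
```

>>> drive_tool:
  deltas:
    - [[0,0,0,0,0,0,-0.2],[0,0,0,0,0,0,-0.6],[0,0,0,0,0,0,-0.6],[0,0,0,0,0,0,-0.6],[0,0,0,0,0,0,-0.6],[0,0,0,0,0,0,-0.6],[0,0,0,0,0,0,-0.6],[0,0,0,0,0,0,-0.6],[0,0,0,0,0,0,-0.6],[0,0,0,0,0,0,-0.6]]
  newtons: 35

```text
clock: 21.43
position: [0.5709, 0.1457, 0.1946]
tcp_rot: [3.142, 0.001, 3.051]
wrist_force: [-1.1, 0.0, 4.9]
opening: 0.319
finger_force: 37.9
```

>>> drive_tool:
  deltas:
    - [[0,0,0,0,0,-0.012,-0.6],[0,0,0,0,0,-0.025,-0.6],[0,0,0,0,0,-0.034,-0.6],[0,0,0,0,0,-0.034,-0.6],[0,0,0,0,0,-0.034,-0.6]]

```text
clock: 21.85
position: [0.5708, 0.1457, 0.2114]
tcp_rot: [3.141, 0.001, 3.051]
wrist_force: [-0.1, -0.3, -0.8]
opening: 0.323
finger_force: 37.3
```

>>> drive_tool:
  deltas:
    - [[0,0,0,0.02,0,0,-0.6],[0,0,0,0.045,0,0,-0.6],[0,0,0,0.07,0,0,-0.6],[0,0,0,0.1,0,0,-0.6],[0,0,0,0.12,0,0,-0.6],[0,0,0,0.14,0,0,-0.6],[0,0,0,0.15,0,0,-0.6],[0,0,0,0.15,0,-0.04,-0.6],[0,0,0,0.15,0,-0.1,-0.6],[0,0,0,0.15,0,-0.17,-0.6]]

```text
clock: 22.68
position: [0.4945, 0.1524, 0.2952]
tcp_rot: [-3.141, -0.004, 3.05]
wrist_force: [0.8, 0.5, -0.8]
opening: 0.322
finger_force: 37.2
```

Run:
```python
from h import *
print(tcp()[0]);go([.56,-.2,.30],np.pi-.09)
```

```text
[0.49449232 0.15237701 0.29521537]
[-0.0002 -0.0013 -0.0004] [-0.1946 -0.6899 -0.0099]
```

>>> drive_tool:
  deltas:
    - [[0,0,0,0,-0.04,0,-0.6],[0,0,0,0,-0.1,0,-0.6],[0,0,0,0,-0.18,0,-0.6],[0,0,0,0,-0.26,0,-0.6],[0,0,0,0,-0.34,0,-0.6],[0,0,0,0,-0.42,0,-0.6],[0,0,0,0,-0.5,0,-0.6],[0,0,0,0,-0.58,0,-0.6],[0,0,0,0,-0.65,0,-0.6],[0,0,0,0,-0.69,0,-0.6]]

```text
clock: 23.52
position: [0.4638, -0.1948, 0.2962]
tcp_rot: [-3.14, 0.0, 3.048]
wrist_force: [0.8, -0.0, -1.5]
opening: 0.321
finger_force: 37.2
```

>>> drive_tool:
  deltas:
    - [[0,0,0,0,0,0,-0.6],[0,0,0,0,0,0,-0.6],[0,0,0,-0.02,0,0,-0.6],[0,0,0,-0.04,0,0,-0.6],[0,0,0,-0.06,0,0,-0.6],[0,0,0,-0.08,0,0,-0.6],[0,0,0,-0.08,0,0,-0.6],[0,0,0,-0.08,0,0,-0.6]]

```text
clock: 24.18
position: [0.5051, -0.1941, 0.2957]
tcp_rot: [3.141, -0.001, 3.052]
wrist_force: [-0.2, 0.5, -0.1]
opening: 0.321
finger_force: 37.2
```

```bash
python3 bores.py 10;  python3 - <<'E'
from h import *
w=load('wrist10.pkl'); p=tcp()[0]; d=np.array([-np.cos(.09),np.sin(.09),0])
print(proj(w,p*[1,1,0]+[0,0,p[2]-.132]),proj(w,p*[1,1,0]+.0105*d+[0,0,p[2]-.132]))
go([.578,-.3115,.30],np.pi-.09)
E
```

```text
top [0.4644, -0.3094] [453.2, 249.1] [18.6, 36.1]
wrist [0.5777, -0.3115] [214.1, 287.5] [23.3, 26.3]
wrist [0.5353, -0.2802] [237.1, 246.6] [21.6, 25.6]
wrist [0.5385, -0.325] [194.2, 253.3] [32.2, 42.9]
wrist [0.5223, -0.3041] [211.6, 236.3] [25.1, 27.0]
wrist [0.4994, -0.3493] [162.7, 218.2] [8.6, 26.4]
wrist [0.4122, -0.2888] [207.1, 119.7] [30.0, 32.0]
[ 0.50440313 -0.19429395  0.29581785]
[319.23571779 233.06352751] [319.24525763 219.64374289]
[ 0.0001 -0.0002 -0.0001] [-0.1677 -0.2202 -0.0085]
```

View pics/wrist10.png

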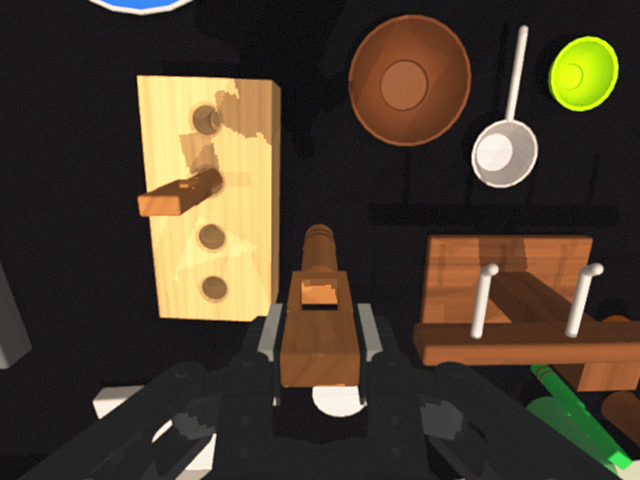

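Held foot's front edge appears near (319,225) against a predicted 219.6, so I'll measure it before inserting.

Run:
```python
from h import *
w=load('wrist10.pkl'); v=w['color'].max(2)
print(v[214:236:1,319].tolist()); print(v[236,298:342].tolist())
w7=load('wrist7.pkl'); print(w7['color'].max(2)[208:228,320].tolist())
```

```text
[24, 28, 22, 22, 30, 25, 29, 31, 18, 48, 90, 107, 107, 107, 93, 76, 94, 106, 95, 79, 96, 109]
[24, 23, 25, 30, 24, 20, 38, 68, 85, 92, 87, 83, 78, 91, 95, 99, 99, 100, 100, 100, 103, 108, 115, 115, 115, 118, 116, 112, 107, 93, 82, 88, 98, 101, 89, 61, 29, 26, 31, 29, 27, 25, 30, 25]
[22, 27, 30, 30, 25, 29, 29, 25, 54, 102, 109, 105, 107, 107, 102, 106, 104, 108, 104, 109]
```

>>> drive_tool:
  deltas:
    - [[0,0,0,-0.04,-0.05,0,-0.6],[0,0,0,-0.08,-0.1,0,-0.6],[0,0,0,-0.12,-0.15,0,-0.6],[0,0,0,-0.15,-0.2,0,-0.6],[0,0,0,-0.163,-0.22,0.02,-0.6],[0,0,0,-0.163,-0.22,0.06,-0.6],[0,0,0,-0.163,-0.22,0.1,-0.6],[0,0,0,-0.163,-0.22,0.12,-0.6],[0,0,0,-0.163,-0.22,0.12,-0.6],[0,0,0,-0.163,-0.22,0.12,-0.6]]

```text
clock: 25.12
position: [0.5753, -0.3114, 0.236]
tcp_rot: [3.141, -0.001, 3.051]
wrist_force: [-0.2, -0.5, -0.4]
opening: 0.324
finger_force: 37.2
```

```bash
python3 bores.py 11
python3 - <<'E'
from h import *
w=load('wrist11.pkl'); p=tcp()[0]; d=np.array([-np.cos(.09),np.sin(.09),0])
print(proj(w,[.5777,-.3115,.08]), 'mouth front edge',proj(w,np.array([.5777,-.3115,.08])+.0135*d))
print('foot front',proj(w,p*[1,1,0]+.0105*d+[0,0,p[2]-.132]))
o=np.zeros((480,800,3),np.uint8)
o[:,:450]=cv2.resize(w['color'][140:300,245:395,::-1],(450,480),interpolation=2); o[:350,450:]=cv2.resize(load('top11.pkl')['color'][170:300,390:520,::-1],(350,350))
cv2.imwrite('pics/c11.png',o); go([.5757,-.3115,.15],np.pi-.09)
E
```

```text
wrist [0.5631, -0.3343] [290.8, 211.8] [8.0, 53.8]
wrist [0.5218, -0.2496] [393.0, 150.7] [8.6, 27.7]
wrist [0.5213, -0.3048] [322.3, 156.3] [39.1, 47.1]
wrist [0.4481, -0.3492] [252.9, 60.6] [7.3, 21.1]
[ 0.57616354 -0.31195871  0.23790531]
[320.19980017 226.58458727] mouth front edge [320.20651757 210.58826294]
foot front [319.41241355 220.24310105]
[-0.0005  0.0007 -0.0002] [0.0014 0.0011 0.1758]
```

View pics/c11.png

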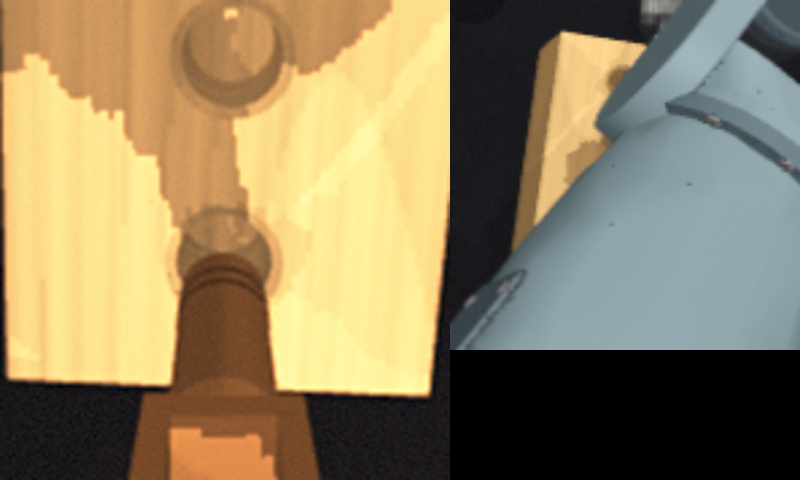

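The foot is laterally centred over the end bore and its depth is within clearance either way. Lowering step by step.

>>> drive_tool:
  deltas:
    - [[0,0,0,0,0,0.015,-0.6],[0,0,0,0,0,0.03,-0.6],[0,0,0,0,0,0.042,-0.6],[0,0,0,0,0,0.053,-0.6],[0,0,0,0,0,0.063,-0.6],[0,0,0,0,0,0.07,-0.6],[0,0,0,0,0,0.07,-0.6]]

```text
clock: 25.8
position: [0.5751, -0.3113, 0.1997]
tcp_rot: [3.141, -0.002, 3.051]
wrist_force: [1.1, 0.9, -0.7]
opening: 0.324
finger_force: 37.2
```

>>> drive_tool:
  deltas:
    - [[0,0,0,0,0,0.015,-0.6],[0,0,0,0,0,0.03,-0.6],[0,0,0,0,0,0.045,-0.6],[0,0,0,0,0,0.06,-0.6],[0,0,0,0,0,0.072,-0.6],[0,0,0,0,0,0.084,-0.6],[0,0,0,0,0,0.092,-0.6],[0,0,0,0,0,0.097,-0.6],[0,0,0,0,0,0.097,-0.6],[0,0,0,0,0,0.097,-0.6]]

```text
clock: 26.63
position: [0.5757, -0.3118, 0.1527]
tcp_rot: [-3.141, 0.0, 3.051]
wrist_force: [0.1, -0.0, -1.4]
opening: 0.32
finger_force: 37.2
```

>>> drive_tool:
  deltas:
    - [[0,0,0,0,0,0.003,-0.6],[0,0,0,0,0,0.006,-0.6],[0,0,0,0,0,0.006,-0.6]]

```text
clock: 26.88
position: [0.5756, -0.3117, 0.1495]
tcp_rot: [-3.142, 0.0, 3.051]
wrist_force: [-0.1, -0.1, 0.4]
opening: 0.318
finger_force: 37.2
```

>>> drive_tool:
  deltas:
    - [[0,0,0,0,0,0.003,-0.6],[0,0,0,0,0,0.005,-0.6],[0,0,0,0,0,0.005,-0.6]]

```text
clock: 27.13
position: [0.5755, -0.3117, 0.1469]
tcp_rot: [3.142, -0.0, 3.051]
wrist_force: [1.2, 0.7, -1.7]
opening: 0.323
finger_force: 37.3
```

>>> drive_tool:
  deltas:
    - [[0,0,0,0,0,0.003,-0.6],[0,0,0,0,0,0.003,-0.6]]

```text
clock: 27.3
position: [0.5759, -0.3118, 0.1468]
tcp_rot: [-3.141, 0.001, 3.051]
wrist_force: [-0.8, 1.4, 5.9]
opening: 0.322
finger_force: 37.9
```

Home (contact at z 0.147). Releasing and backing away for a final check.

>>> drive_tool:
  deltas:
    - [[0,0,0,0,0,0,0],[0,0,0,0,0,0,1],[0,0,0,0,0,0,1],[0,0,0,0,0,0,1],[0,0,0,0,0,0,1],[0,0,0,0,0,-0.05,1],[0,0,0,0,0,-0.12,1],[0,0,0,0,0,-0.2,1],[0,0,0,0,0,-0.28,1],[0,0,0,0,0,-0.32,1]]

```text
clock: 28.13
position: [0.5769, -0.3126, 0.3118]
tcp_rot: [-3.137, 0.006, 3.051]
wrist_force: [1.0, -0.6, 1.8]
opening: 1.002
finger_force: 0.0
```

>>> drive_tool:
  deltas:
    - [[0,0,0,0.06,0.04,0,1],[0,0,0,0.12,0.08,0,1],[0,0,0,0.18,0.14,0,1],[0,0,0,0.24,0.2,0,1],[0,0,0,0.3,0.26,0,1],[0,0,0,0.34,0.34,0,1],[0,0,0,0.34,0.4,0,1],[0,0,0,0.34,0.4,0,1],[0,0,0,0.34,0.4,0,1],[0,0,0,0.34,0.4,0,1]]

```text
clock: 28.97
position: [0.4248, -0.0974, 0.3059]
tcp_rot: [-3.141, 0.001, 3.051]
wrist_force: [0.5, 1.1, -0.7]
opening: 1.001
finger_force: 0.0
```

Run:
```python
from h import *
t=grab('top','topF'); s=grab('scene','sceneF'); print(bot.sense()['clock'],tcp()[0])
o=np.zeros((600,800,3),np.uint8)
o[:360,:480]=cv2.resize(s['color'][:,:,::-1],(480,360)); o[:320,480:]=cv2.resize(s['color'][230:390,140:300,::-1],(320,320))
o[360:,:440]=cv2.resize(t['color'][80:320,80:520,::-1],(440,240)); o[330:600,480:]=cv2.resize(t['color'][170:305,380:540,::-1],(320,270))
cv2.imwrite('pics/cF.png',o)
```

```text
29.0667 [ 0.42473135 -0.09810753  0.30551253]
```

View pics/cF.png

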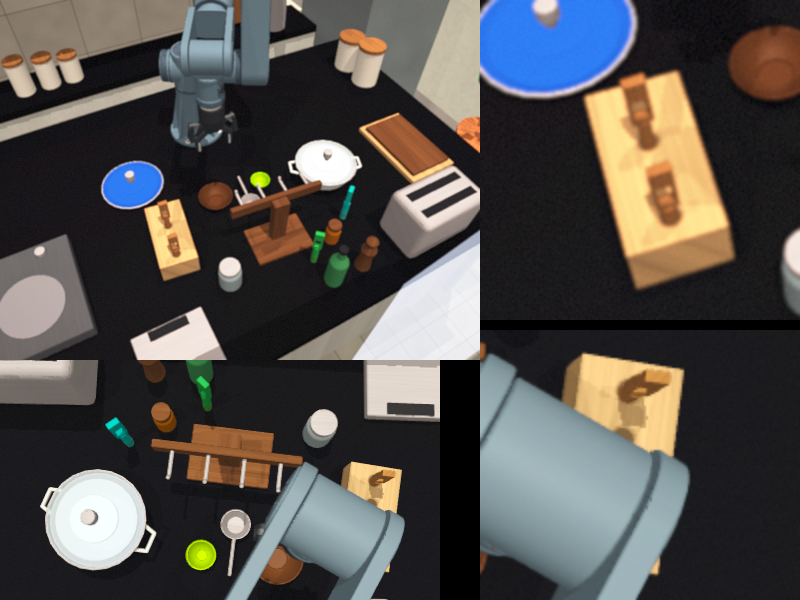

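The final view shows the lid level on the kawali (knob at crop (88,517)), all four pegs empty, both tools upright in bores, and the bystanders in place.

```bash
python3 -c "
from rig import bot
print(bot.job_done())"
```

```text
the job is handed in; nothing more can be done
None
```

The job is handed in: the lid was put back on the kawali first, then the only two tools present, the spurtle and the muddler, were stood fully home in the block; the last pictures confirm it, and the other things look undisturbed.

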